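Hold the reading lens in focus over the uncovered specimen tin

TASK

One of the three specimen tins on the grey tray has been left without its lid. Pick the reading lens off its wooden rest by the handle, without a finger on the lens, and hold it level and centred over that open tin, with the lens at the focal height marked by the pointer of the height gauge. Keep it clear of tray and gauge, disturb none of the things around, and finish while still holding the lens steady there.

Things in the scene. Friction and masses are not known exactly. Their poses are not given: they have to be found in the camera images.
- loupe: Reading lens, 0.15 kg, loose, lying level on its rest, lens overhanging. Flat-sided black handle, 16 mm wide (y), 14 mm thick (z), flat from x = -52 to +40 mm, then a steel neck; 10 mm steel cap at the tail. Origin: grip point on the handle's centre line, midway between the rest's saddles. +x runs along the handle to the lens, z up. Centre of mass about 20 mm ahead (+x) of the origin.
- lens: The round lens of the reading lens, fixed to it: glass in a steel rim, 72 mm across, rim 10 mm thick. Origin: centre of the glass, 90 mm along +x from the loupe's origin and at the same level; axes parallel to the loupe's, z square to the glass (up while it is level).
- rest: Fixed wooden rest of the reading lens, base 126 x 54 x 10 mm. Two saddles at x = -42 and +42 mm, each 12 mm thick and 40 mm wide, with a 20 mm wide notch open at the top: notch floor 28 mm, tops 39 mm above the worktop. 72 mm are free between the saddles. Origin: centre of its underside, right below the loupe's origin at the start.
- tray: Fixed grey tray 74 x 206 x 12 mm with a raised border, carrying three fixed aluminium tins, 46 mm across, in a row along its y, 62 mm apart; rims 34 mm above the worktop. Two tins have lids, the third is open, a small brown stone in it; which one varies. Origin: centre of its underside. The height gauge stands on its +x side.
- tin_1 (a point): Centre of the inner floor of the tin at the tray's -y end, 14 mm above the worktop.
- tin_2 (a point): Centre of the inner floor of the middle tin, 14 mm above the worktop.
- tin_3 (a point): Centre of the inner floor of the tin at the tray's +y end, 14 mm above the worktop.
- lid_1: Loose flat aluminium lid, 50 mm across, lying on one of the tins; its top is 37 mm above the worktop. Origin: on its axis, at the height of the tin's rim.
- lid_2: A lid like lid_1, lying on another tin. The tin with neither lid_1 nor lid_2 on it is the open one (a third lid lies upside down on the worktop beside the tray).
- gauge: Fixed steel height gauge behind the tray (+x side): base 60 x 50 x 16 mm, upright graduated beam 18 mm wide, top 188 mm above the worktop, a sliding aluminium cursor block 28 mm high with a pointer toward the tray. Origin: foot of the beam at worktop level; its z is up.
- pointer (a point): Tip of the gauge's pointer, which sticks out 40 mm from the beam at mid-height of the cursor block. Its height, 85 to 135 mm above the worktop, is the focal height: the centre of the lens is to be at the same height. The cursor stays where it is unless pushed.
- tape_roll: Bystander: roll of tape lying flat, 60 mm across, 19 mm high. Origin: centre of its underside.
- blower: Bystander: standing rubber bulb blower, 51 mm across, 96 mm high. Origin: centre of its underside.
- slide_box: Bystander: closed wooden slide box, 101 x 165 x 47 mm. Origin: centre of its underside.
Things that resemble listed ones, but are neither listed nor needed, are in the scene too. What is shaped like the lid_1 but blue or pink is not meant.

How it is judged:
By the outcome, as a careful person would: the job done as asked, in the order asked, and still so for the second after the job is handed in, while the arm keeps its last pose, push and grip.
It also fails if it takes over 35 s, if anything falls off the work surface, if the arm or the gripper's body presses on something with over 40 N, if the wrist force passes 120 N, or if a joint passes its speed limit or range.

ROBOT

A 6-joint arm with a two-finger parallel gripper is mounted at the origin on a cart in front of the work surface, level with it; the furniture and walls round the work are solid. World frame = base frame: x ahead of the robot, y to its left, z up, the work surface at z = 0. Lengths are in m, angles in rad, forces in N, time in s.
With the tool pointing down it reaches from about 0.35 to 0.725 m from the base axis. Payload 4.3 kg.
Tool frame: the origin (TCP) lies on the mounting face of the last link; the fingertips stand 173 mm ahead of it and the grasp point (between the pads) lies ctrl.tcp_to_grasp ahead of it (ctrl.tcp_to_grasp is the distance from the TCP to the grasp point, in m); z points along the fingers, y is the line along which they close (so a half turn about z gives the same grasp; the last joint's range is limited). The gripper opens to 85 mm and grips with 20 to 120 N. Pads are 22 mm wide; open, the fingers measure 114 mm over their backs; the gripper's body (76 mm by 85 mm) begins 54 mm behind the grasp point. The pads swing forward as they close: fully open they stand 13 mm farther back than shut.
Start: joints at [1.011, 0.377, 0.081, 1.274, 0, 1.46], TCP at [0.25, 0.518, 0.405] pointing down, gripper open.
Joint ranges: [-2.72, 2.72], [-0.84, 1.66], [-1.02, 1.22], [-1.77, 2.12], [-1.37, 1.28], [-3.14, 3.14]. Speed limits (rad/s): [2.57, 2.57, 3.14, 3.14, 3.14, 3.14].

INTERFACE

Orientations are given as a rotation vector (axis times angle).
In Python, from rig import ctrl gives the robot as it stands. The module is installed in compiled form; this text tells all that it offers.
- The arm moves only by the tool carry_out, never from a script. Its argument "targets" is a list that holds one entry, the list of rows, each a list of 7 numbers: the shift along the tool's x, y, z in m, then the turn, a rotation vector about the tool's x, y, z in rad, then the finger opening in m, from 0 to 0.0854. In form: [[[dx, dy, dz, rx, ry, rz, grip], ...]]. A call has exactly 8 rows; each row is the pose to reach, as a shift and turn from the pose commanded when the call began, along the tool's axes at that moment; what a row does not reach only later rows make up. A row lasts 1/8 s, in which the tool goes at most 62.5 mm and 10.7 degrees, less where a joint would pass 70% of its speed; a pose out of reach is approached as far as the arm can. A call with a gripper value outside its range is refused whole. The fingers move at their own pace and stop on an object; the grip force is fixed at half the most. Time passes only in rows, so rows that repeat a pose let the fingers close, or fill a call up. It gives the time, the measured TCP pose, the force, the opening and the grip force at its end, in the units of the state.
- ctrl.get_state(): the state, without advancing time (a new reading comes with each control period).
- ctrl.get_image(name): name is "scene" or "top"; returns a dict with "frame" (384x512x3 uint8, red, green, blue), "intrinsics" (3x3 intrinsics, pixels), "D" ([k1, k2, p1, p2, k3] as OpenCV has them; the pictures are not rectified), "world_from_camera" (4x4, takes a point from camera to world coordinates). Camera axes: x right, y up, looking along -z (the intrinsics and any distortion apply to the point x, -y, -z); pixel columns grow to the right and rows downward; lengths in m; the calibration is good to about 2 mm. A picture is of the moment at which its call begins. There is no depth.
- ctrl.sign_off(): hands the job in; it is judged then, once.
The state is a dict: "t": time; "joints": joint angles; "dq": joint speeds; "effort": joint torques, N m; "tcp_pos": TCP position; "tool_rot": TCP orientation; "force": force on the tool from outside, world axes, zero at the start; "wrist_torque": the same for the moment, N m; "width": finger opening in m; "gripper_force": force on a finger pad.
Only numpy, scipy, OpenCV 4.12 (cv2) and the standard library are available. Lean on these libraries where they do the work, as an engineer would, in place of code of your own. Each camera call takes 0.05 s, during which the arm holds its last target. There are 200 camera calls.

## Working session

There is one attempt and no reset: what is moved stays moved. The work goes in short steps, Python scripts to look and compute and a tool call to move; the robot and the scene stay as the last step left them, time stands still between calls to the robot, and variables do not carry over. Pictures are saved under pics/ and viewed, at most 10 in all, crops included, and the job is handed in when it is done.

Besides the shell and the picture viewer there is one more tool, called in YAML: its name, and indented under it one key for each argument. carry_out: Moves the arm, as the interface text tells. Its arguments: {"type":"object","properties":{"targets":{"type":"array"}},"required":["targets"]}

```bash
mkdir -p pics; python3 - <<'E'
from rig import ctrl
import cv2,numpy as np,pickle
print(ctrl.get_state(),ctrl.tcp_to_grasp)
for n in("scene","top"):
    d=ctrl.get_image(n);pickle.dump(d,open(n+"0.pkl","wb"))
    print(n,d["intrinsics"],d["D"],d["world_from_camera"])
    cv2.imwrite(f"pics/{n}0.png",cv2.resize(d["frame"][:,:,::-1],(800,600),interpolation=cv2.INTER_CUBIC))
E
```

```text
{'t': 0.0, 'joints': array([1.01066764e+00, 3.78090190e-01, 7.96255937e-02, 1.27439021e+00,
       7.72562907e-06, 1.46051958e+00]), 'dq': array([-0.00118699, -0.00040454, -0.00138075,  0.00084833,  0.00155142,
        0.00102406]), 'effort': array([ 1.70962197e-03, -4.63603091e+01,  2.69875664e+01,  2.09400756e-02,
        2.33257997e-04,  1.42924339e-06]), 'tcp_pos': array([0.2498506 , 0.51754875, 0.4037449 ]), 'tool_rot': array([-7.00529619e-01, -3.06178923e+00,  3.04883477e-03]), 'force': array([-0.04979148, -0.39154619, -0.0589739 ]), 'wrist_torque': array([-0.00748195, -0.01895107,  0.0240918 ]), 'gripper_force': 0.0, 'width': 0.08559739679418518} 0.1547
scene [[455.67924786   0.         260.96139086]
 [  0.         455.67924786 189.77473172]
 [  0.           0.           1.        ]] [-0.00517709  0.          0.          0.          0.        ] [[-0.86612892  0.21536685 -0.45104081 -0.10702753]
 [-0.49964629 -0.39690921  0.76994588  1.21222851]
 [-0.01320143  0.89223327  0.45138179  0.77491   ]
 [ 0.          0.          0.          1.        ]]
top [[491.68293289   0.         251.17840323]
 [  0.         491.68293289 193.18420679]
 [  0.           0.           1.        ]] [0.0231158 0.        0.        0.        0.       ] [[-0.01442733  0.98457363 -0.17437493  0.33658799]
 [-0.99986127 -0.0156576  -0.00568161  0.07079515]
 [-0.00832426  0.17426877  0.98466294  1.35721878]
 [ 0.          0.          0.          1.        ]]
```

View pics/scene0.png

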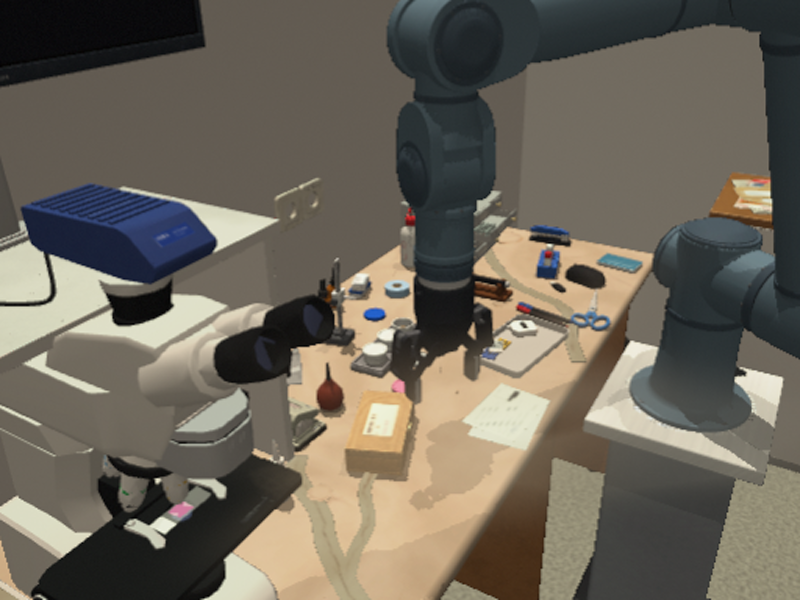

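View pics/top0.png

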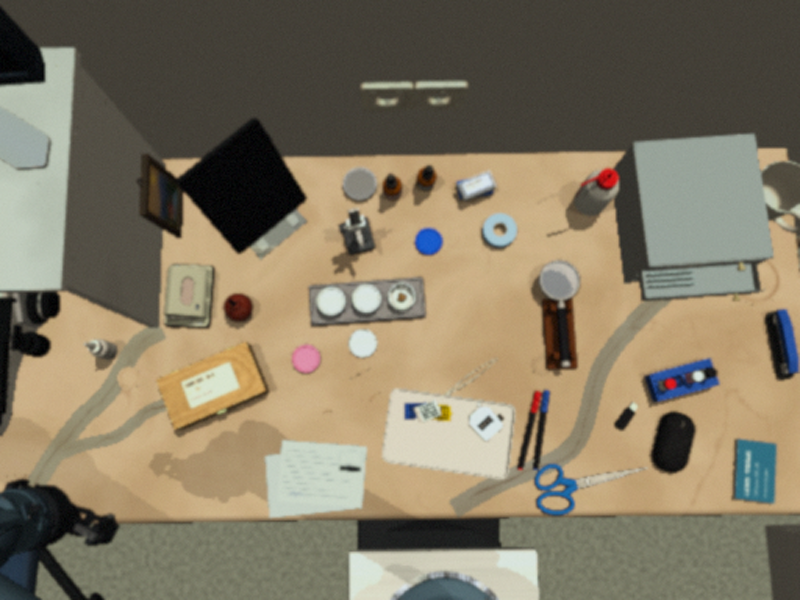

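The top view shows the tray at (367,300) with the open tin holding the stone at (402,296), which is its −y end (tin_1). The gauge is at (355,235) and the loupe on its rest at (560,315), lens toward +x.

Things that could be confused:
- **Loupe:** the tape roll (500,230), the scissors (555,490) and the pens (535,430) could be taken for it. The lens at (560,282) on a wooden rest is the match.
- **Lids:** blue (428,241), pink (306,359), and the loose white or inverted ones (363,343) and (360,184).

Next I'll look at close crops.

```bash
python3 - <<'E'
import cv2,numpy as np,pickle
s=pickle.load(open("scene0.pkl","rb"))["frame"];t=pickle.load(open("top0.pkl","rb"))["frame"]
r=lambda f,x,y,w,h,k:cv2.resize(f[y:y+h,x:x+w,::-1],None,fx=k,fy=k,interpolation=cv2.INTER_CUBIC)
# top: tray+gauge | loupe, 5x
a=r(t,192,130,85,80,4.7);b=r(t,335,160,45,80,4.7)
c=r(s,195,155,85,85,4.7) ; 
h=min(a.shape[0],b.shape[0])
cv2.imwrite("pics/c1.png",np.hstack([a[:h],b[:h]]))
d=r(s,190,160,150,85,5.3);cv2.imwrite("pics/c2.png",d);print(d.shape)
E
```

```text
(450, 795, 3)
```

View pics/c1.png

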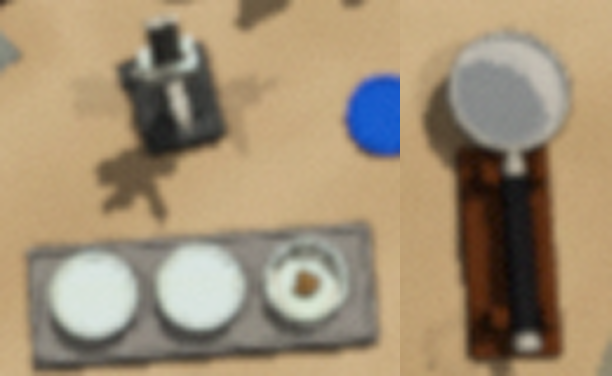

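View pics/c2.png

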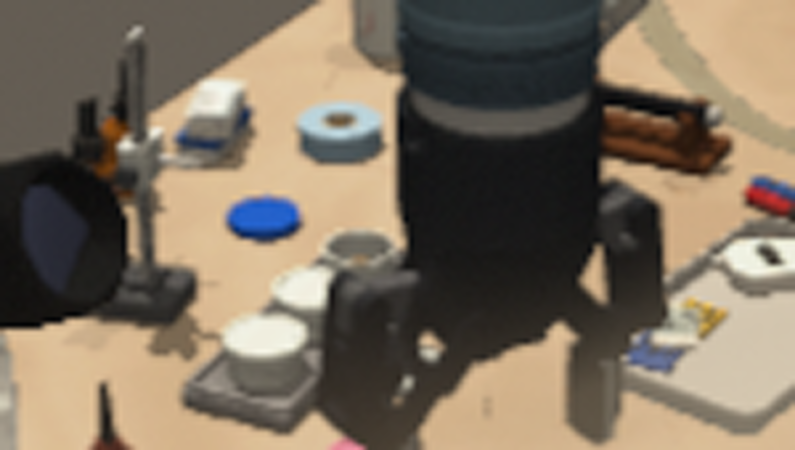

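The crops confirm that the open tin with the stone is at the tray's −y end, c1 (306,282). The gauge pointer's tip is at about c1 (186,130) and c2 (205,160). The loupe's lens is at c1 (510,93) and its tail at (527,350). The arm hides the loupe's middle in the scene view, so I'll triangulate what is visible.

```bash
cat > h.py <<'E'
import cv2,numpy as np,pickle
from scipy.spatial.transform import Rotation as R
def ray(d,p):
    u=cv2.undistortPoints(np.array([[p]],float),d["intrinsics"],np.array(d["D"]))[0,0]
    T=d["world_from_camera"];v=T[:3,:3]@[u[0],-u[1],-1];return T[:3,3],v/np.linalg.norm(v)
def atz(d,p,z):
    o,v=ray(d,p);return o+v*(z-o[2])/v[2]
def tri(d1,p1,d2,p2):
    o1,v1=ray(d1,p1);o2,v2=ray(d2,p2)
    s=np.linalg.lstsq(np.c_[v1,-v2],o2-o1,rcond=None)[0]
    a=o1+v1*s[0];b=o2+v2*s[1];return (a+b)/2,np.linalg.norm(a-b)
def proj(d,P):
    T=np.linalg.inv(d["world_from_camera"]);q=T[:3,:3]@P+T[:3,3];q=q*[1,-1,-1]
    return cv2.projectPoints(q[None],np.zeros(3),np.zeros(3),d["intrinsics"],np.array(d["D"]))[0].ravel()
pix=lambda x,y,k,ox,oy:((x+.5)/k-.5+ox,(y+.5)/k-.5+oy)
E
python3 - <<'E'
from h import *
np.set_printoptions(precision=4,suppress=True)
s=pickle.load(open("scene0.pkl","rb"));t=pickle.load(open("top0.pkl","rb"))
A=lambda x,y:pix(x,y,4.7,192,130);B=lambda x,y:pix(x-400,y,4.7,335,160);C=lambda x,y:pix(x,y,5.3,190,160)
L=atz(t,B(510,93),.035);T=atz(t,B(527,350),.035);N=atz(t,B(514,172),.035)
print("lens",L,"tail",T,"len",np.linalg.norm(L-T),"neck",N)
print("tail tri",tri(t,B(527,345),s,C(714,113)))
for n,p in(("tin1",(306,282)),("lid2",(200,288)),("lid3",(93,297))):print(n,atz(t,A(*p),.034))
print("tin3 tri",tri(t,A(93,297),s,C(266,335)),"tin2",tri(t,A(200,288),s,C(310,288)))
print("ptr",tri(t,A(186,130),s,C(205,160)),"beam top",tri(t,A(163,30),s,C(136,32)))
print("cursor",tri(t,A(168,68),s,C(142,143)))
for k in [(30,258),(368,225),(380,345),(38,368)]:print("tray corner",atz(t,A(*k),.012))
for k in [(465,155),(547,150),(560,355),(470,357)]:print("rest corner",atz(t,B(*k),.01))
E
```

```text
lens [ 0.6044 -0.2145  0.035 ] tail [ 0.4546 -0.2163  0.035 ] len 0.14979444500014508 neck [ 0.5577 -0.2143  0.035 ]
tail tri (array([ 0.457 , -0.2152,  0.0405]), np.float64(0.00013997077715519515))
tin1 [0.5806 0.0631 0.034 ]
lid2 [0.5781 0.1249 0.034 ]
lid3 [0.5737 0.1872 0.034 ]
tin3 tri (array([0.5727, 0.1867, 0.0386]), np.float64(0.00043349468411128296)) tin2 (array([0.5783, 0.1252, 0.0378]), np.float64(0.0021179123426950876))
ptr (array([0.6523, 0.1282, 0.1097]), np.float64(0.002688996045000163)) beam top (array([0.6883, 0.1374, 0.1905]), np.float64(0.002733015942375843))
cursor (array([0.6884, 0.1388, 0.1168]), np.float64(0.002281961214015662))
tray corner [0.6018 0.2265 0.012 ]
tray corner [0.6185 0.0256 0.012 ]
tray corner [0.5463 0.0201 0.012 ]
tray corner [0.5357 0.2215 0.012 ]
rest corner [ 0.5726 -0.1914  0.01  ]
rest corner [ 0.5748 -0.2398  0.01  ]
rest corner [ 0.4537 -0.2406  0.01  ]
rest corner [ 0.4533 -0.1885  0.01  ]
```

Triangulation agrees with the sizes given: tail z 0.04, tins 62 mm apart, beam top 0.190, rest centred at (0.514, −0.215). I'll compute the rows toward a waypoint beside the loupe.

```bash
cat >> h.py <<'E'
def plan(pos,xdir=(-1,0,0),ref=None):
    """delta (tool axes) from present pose to TCP pos, tool down, tool x along xdir"""
    from rig import ctrl
    st=ctrl.get_state();R0=R.from_rotvec(st["tool_rot"])
    x=np.array(xdir,float);x/=np.linalg.norm(x);z=np.array([0,0,-1.]);z=z-x*(x@z);z/=np.linalg.norm(z)
    R1=R.from_matrix(np.c_[x,np.cross(z,x),z])
    print("t",st["t"],"pos",st["tcp_pos"],"shift",R0.inv().apply(np.array(pos)-st["tcp_pos"]).round(4),"turn",(R0.inv()*R1).as_rotvec().round(4))
E
python3 - <<'E'
from h import *
plan((.44,-.03,.42),(-1,-.012,0))
E
```

```text
t 0.1 pos [0.24987281 0.51756843 0.40383375] shift [-0.4093 -0.4104 -0.0155] turn [-0.0018 -0.0006 -0.4619]
```

carry_out:
  targets:
    - [[-0.03,-0.03,0,0,0,-0.05,0.0854],[-0.07,-0.07,0,0,0,-0.1,0.0854],[-0.11,-0.11,-0.005,0,0,-0.15,0.0854],[-0.15,-0.15,-0.005,0,0,-0.2,0.0854],[-0.19,-0.19,-0.01,0,0,-0.25,0.0854],[-0.23,-0.23,-0.01,0,0,-0.3,0.0854],[-0.27,-0.27,-0.015,0,0,-0.35,0.0854],[-0.31,-0.31,-0.015,0,0,-0.46,0.0854]]

```text
t: 1.1
tcp_pos: [0.3946, 0.1021, 0.4198]
tool_rot: [-0.021, 3.141, 0.0]
force: [-0.1, -0.2, 0.6]
width: 0.0853
gripper_force: 0.0
```

```bash
python3 - <<'E'
from h import *
plan((.42,-.06,.42),(-1,-.012,0))
E
```

```text
t 1.1 pos [0.39459554 0.10212847 0.41984949] shift [-0.0232 -0.1625 -0.0002] turn [0.0003 0.0006 0.0016]
```

carry_out:
  targets:
    - [[0,-0.03,0,0,0,0,0.0854],[-0.005,-0.06,0,0,0,0,0.0854],[-0.01,-0.1,0,0,0,0,0.0854],[-0.015,-0.13,0,0,0,0,0.0854],[-0.02,-0.15,0,0,0,0,0.0854],[-0.02,-0.16,0,0,0,0,0.0854],[-0.02,-0.16,0,0,0,0,0.0854],[-0.02,-0.16,0,0,0,0,0.0854]]

```text
t: 2.1
tcp_pos: [0.4157, -0.0553, 0.4196]
tool_rot: [0.017, -3.141, -0.001]
force: [0.9, 0.5, -0.2]
width: 0.0854
gripper_force: 0.0
```

```bash
python3 - <<'E'
from h import *
from rig import ctrl
s=ctrl.get_image("scene");pickle.dump(s,open("scene1.pkl","wb"))
r=lambda f,x,y,w,h,k:cv2.resize(f[y:y+h,x:x+w,::-1],None,fx=k,fy=k,interpolation=cv2.INTER_CUBIC)
f=s["frame"]
a=r(f,195,155,80,48,10);b=r(f,270,160,80,27,10)
cv2.imwrite("pics/c3.png",np.vstack([a,b])[:600]);print(a.shape)
E
```

```text
(480, 800, 3)
```

View pics/c3.png

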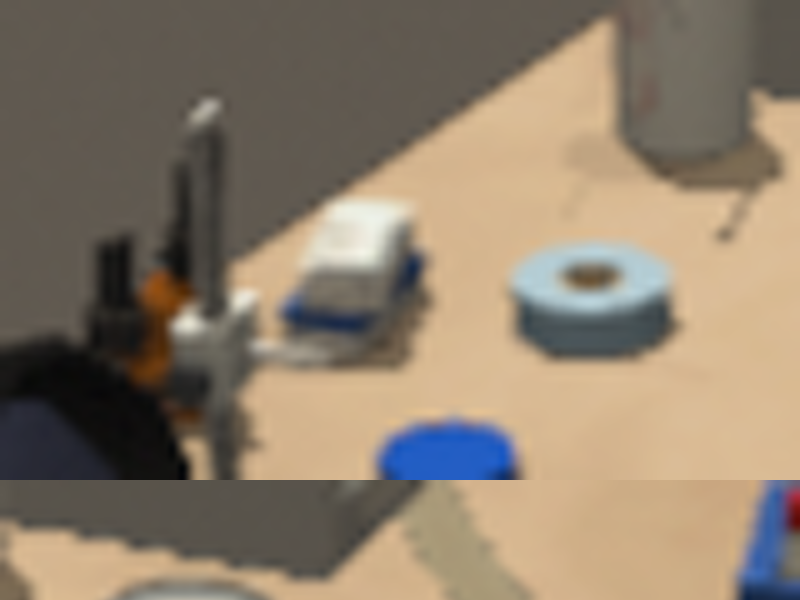

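The pointer is a thin light bar in c3, running from about (250,345) to about (340,355). Its tip blends into the white eraser behind it. My loupe crop missed, so I'll recrop and project predicted tip positions against the height hypotheses.

```bash
python3 - <<'E'
from h import *
np.set_printoptions(precision=4,suppress=True)
s=pickle.load(open("scene1.pkl","rb"));t=pickle.load(open("top0.pkl","rb"))
f=s["frame"]
r=lambda f,x,y,w,h,k:cv2.resize(f[y:y+h,x:x+w,::-1],None,fx=k,fy=k,interpolation=cv2.INTER_CUBIC)
a=r(f,205,175,40,30,10);a2=r(t["frame"],212,130,40,30,10);b=r(f,285,165,80,30,10)
cv2.imwrite("pics/c4.png",np.vstack([np.hstack([a,a2]),b]))
A=lambda x,y:pix(x,y,4.7,192,130)
for z in(.095,.1,.105,.11,.115,.12):
    p=atz(t,A(186,130),z);q=proj(s,p);b=np.array([.6883,.1374,z]);q2=proj(s,b)
    print(z,p[:2],"c3 px",(q-[195,155]+.5)*10-.5,"beam",(q2-[195,155]+.5)*10-.5,"len",np.linalg.norm(p[:2]-b[:2]))
E
```

```text
0.095 [0.6573 0.1295] c3 px [320.3219 389.9383] beam [228.2065 378.9237] len 0.03198038438366288
0.1 [0.656  0.1293] c3 px [323.2432 376.8522] beam [227.3449 365.3298] len 0.03326907832961317
0.105 [0.6548 0.129 ] c3 px [326.175  363.7191] beam [226.4808 351.6948] len 0.0345579874594235
0.11 [0.6535 0.1288] c3 px [329.1173 350.5388] beam [225.614  338.0183] len 0.0358470885618074
0.115 [0.6522 0.1286] c3 px [332.0702 337.3112] beam [224.7447 324.3002] len 0.037136361645146325
0.12 [0.651  0.1283] c3 px [335.0338 324.0359] beam [223.8728 310.5404] len 0.038425789398381524
```

View pics/c4.png

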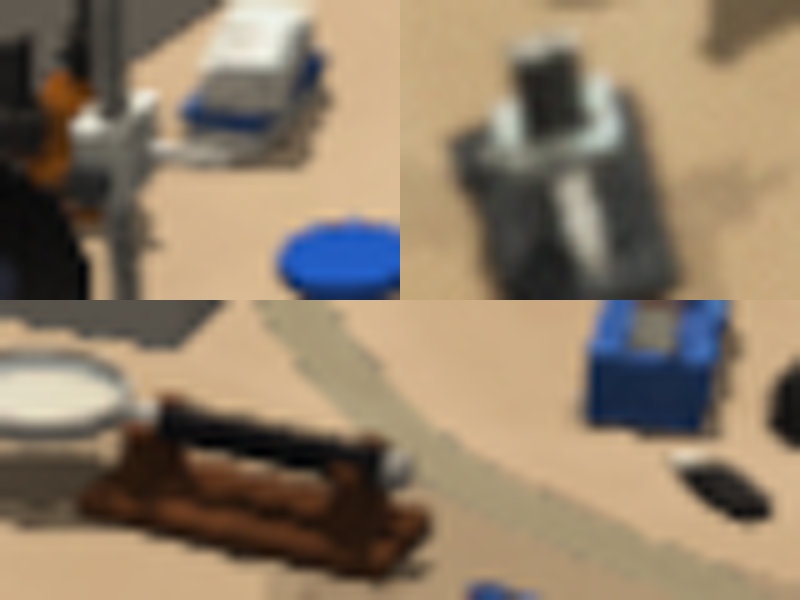

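In c4 the pointer bar runs from (150,145) to about (238,156). The loupe lies free on its rest: neck at (155,412), handle start at (165,420), tail end at (405,468).

```bash
python3 - <<'E'
from h import *
np.set_printoptions(precision=4,suppress=True)
s=pickle.load(open("scene1.pkl","rb"));t=pickle.load(open("top0.pkl","rb"))
S=lambda x,y:pix(x,y-300,10,285,165);P=lambda x,y:pix(x,y,10,205,175);Q=lambda x,y:pix(x-400,y,10,212,130)
A=lambda x,y:pix(x,y,4.7,192,130);B=lambda x,y:pix(x-400,y,4.7,335,160)
print("neck",tri(t,B(514,174),s,S(165,415)),"tail",tri(t,B(527,345),s,S(398,468)))
for k in((190,295),(200,288)):
  print("ptr",tri(t,Q(400+k[0],k[1]),s,P(236,156)),tri(t,Q(400+k[0],k[1]),s,P(232,153)))
print("beam top",tri(t,Q(545,42),s,pix(205,103,10,195,155)))
plan((.522,-.215,.30),(-1,-.012,0))
E
```

```text
neck (array([ 0.5539, -0.2141,  0.0395]), np.float64(0.004217917684044995)) tail (array([ 0.4571, -0.2157,  0.0385]), np.float64(9.955240515144078e-05))
ptr (array([0.6491, 0.1307, 0.1098]), np.float64(0.0007662123069410204)) (array([0.6496, 0.131 , 0.1107]), np.float64(0.0022351015040603423))
ptr (array([0.6512, 0.128 , 0.1082]), np.float64(0.0003842093314960034)) (array([0.6516, 0.1283, 0.1091]), np.float64(0.0018570329433127873))
beam top (array([0.6916, 0.1369, 0.1929]), np.float64(0.0010786804823881143))
t 2.15 pos [ 0.4158 -0.0552  0.4196] shift [-0.1044 -0.161   0.1195] turn [ 0.0005 -0.0003 -0.0007]
```

carry_out:
  targets:
    - [[-0.02,-0.03,0.02,0,0,0,0.0854],[-0.04,-0.06,0.04,0,0,0,0.0854],[-0.06,-0.09,0.06,0,0,0,0.0854],[-0.08,-0.12,0.08,0,0,0,0.0854],[-0.1,-0.15,0.11,0,0,0,0.0854],[-0.104,-0.161,0.12,0,0,0,0.0854],[-0.104,-0.161,0.12,0,0,0,0.0854],[-0.104,-0.161,0.12,0,0,0,0.0854]]

```text
t: 3.15
tcp_pos: [0.5215, -0.2149, 0.3008]
tool_rot: [-0.018, 3.141, 0.0]
force: [0.3, -0.7, 0.1]
width: 0.0856
gripper_force: 0.0
```

```bash
python3 - <<'E'
from h import *
from rig import ctrl
plan((.522,-.215,.190),(-1,-.012,0))
s=ctrl.get_image("scene");f=s["frame"];pickle.dump(s,open("scene2.pkl","wb"))
cv2.imwrite("pics/c5.png",cv2.resize(f[130:210,260:360,::-1],None,fx=7,fy=7,interpolation=cv2.INTER_CUBIC))
E
```

```text
t 3.15 pos [ 0.52147119 -0.21487033  0.30076795] shift [-5.000e-04 -1.000e-04  1.108e-01] turn [ 0.0001  0.0007 -0.0008]
```

View pics/c5.png

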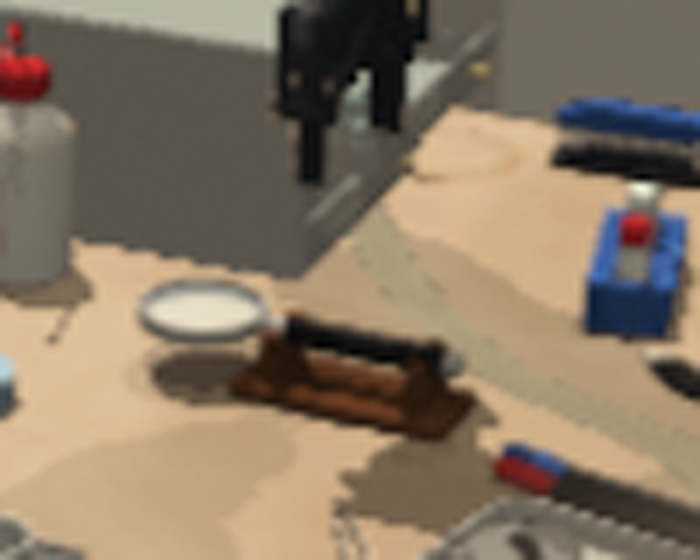

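The fingers at (310,170) and (390,120) straddle the handle from above, and the space between the saddles is free. Going down.

carry_out:
  targets:
    - [[0,0,0.02,0,0,0,0.0854],[0,0,0.045,0,0,0,0.0854],[0,0,0.07,0,0,0,0.0854],[0,0,0.09,0,0,0,0.07],[0,0,0.1,0,0,0,0.06],[0,0,0.107,0,0,0,0.05],[0,0,0.11,0,0,0,0.04],[0,0,0.11,0,0,0,0.035]]

```text
t: 4.2
tcp_pos: [0.5219, -0.2159, 0.1901]
tool_rot: [-0.016, 3.141, -0.0]
force: [-0.3, 0.4, -0.3]
width: 0.0349
gripper_force: 0.0
```

```bash
python3 - <<'E'
from h import *
from rig import ctrl
s=ctrl.get_image("scene");f=s["frame"]
cv2.imwrite("pics/c6.png",cv2.resize(f[140:200,270:350,::-1],None,fx=10,fy=10,interpolation=cv2.INTER_CUBIC))
E
```

```text
(no output)
```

View pics/c6.png

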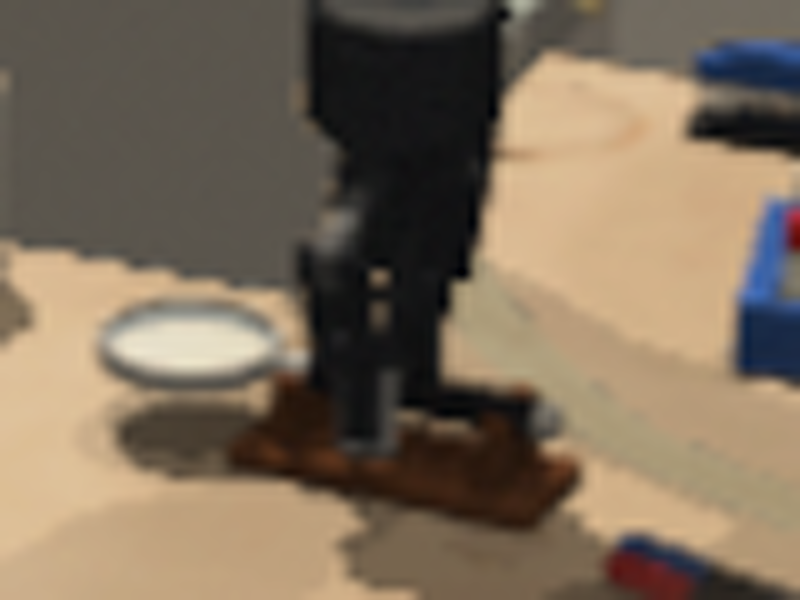

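The near finger is at (370,450), between the saddles, with no contact force. Closing.

carry_out:
  targets:
    - [[0,0,0,0,0,0,0.022],[0,0,0,0,0,0,0.018],[0,0,0,0,0,0,0.014],[0,0,0,0,0,0,0.01],[0,0,0,0,0,0,0.005],[0,0,0,0,0,0,0],[0,0,0,0,0,0,0],[0,0,0,0,0,0,0]]

```text
t: 5.25
tcp_pos: [0.5218, -0.216, 0.1901]
tool_rot: [-0.016, 3.141, -0.001]
force: [-1.5, -0.5, 4.5]
width: 0.0152
gripper_force: 59.5
```

carry_out:
  targets:
    - [[0,0,-0.005,0,0,0,0],[0,0,-0.015,0,0,0,0],[0,0,-0.03,0,0,0,0],[0,0,-0.05,0,0,0,0],[0,0,-0.07,0,0,0,0],[0,0,-0.085,0,0,0,0],[0,0,-0.09,0,0,0,0],[0,0,-0.09,0,0,0,0]]

```text
t: 6.25
tcp_pos: [0.5217, -0.2159, 0.2799]
tool_rot: [-0.016, 3.141, -0.0]
force: [-0.7, 0.2, -1.7]
width: 0.015
gripper_force: 58.7
```

```bash
python3 - <<'E'
from h import *
from rig import ctrl
t=ctrl.get_image("top");s=ctrl.get_image("scene");pickle.dump((t,s),open("lift.pkl","wb"))
a=cv2.resize(t["frame"][150:240,325:385,::-1],None,fx=6.6,fy=6.6,interpolation=cv2.INTER_CUBIC)
b=cv2.resize(s["frame"][110:200,270:330,::-1],None,fx=6.6,fy=6.6,interpolation=cv2.INTER_CUBIC)
cv2.imwrite("pics/c7.png",np.hstack([a,b]));print(a.shape,b.shape)
plan((.498,.063,.28),(-1,-.012,0))
E
```

```text
(594, 396, 3) (594, 396, 3)
t 6.35 pos [ 0.521341   -0.21566109  0.27896952] shift [ 0.0205  0.2789 -0.0008] turn [ 0.0008 -0.0011 -0.0018]
```

View pics/c7.png

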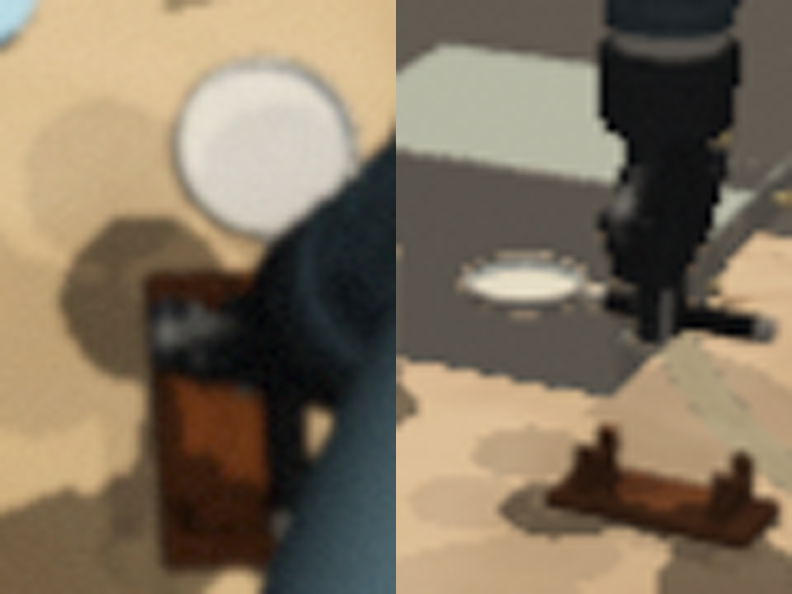

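The loupe is held and level, clear of the rest. The lens is at top-panel (264,150) and scene-panel (523,283). I'll measure it against the tool.

```bash
python3 - <<'E'
from h import *
np.set_printoptions(precision=4,suppress=True)
t,s=pickle.load(open("lift.pkl","rb"))
T=lambda x,y:pix(x,y,6.6,325,150);S=lambda x,y:pix(x-396,y,6.6,270,110)
print("lens",tri(t,T(264,150),s,S(523,283)),atz(t,T(264,150),.125))
print("tail: scene ray at y=-.2157",[ (lambda o,v:o+v*(-.2157-o[1])/v[1])(*ray(s,S(766,327)))])
print("lens via scene at y",[ (lambda o,v:o+v*(-.2150-o[1])/v[1])(*ray(s,S(523,283)))])
E
```

```text
lens (array([ 0.604 , -0.2124,  0.1265]), np.float64(0.00010005718388703793)) [ 0.6044 -0.2127  0.125 ]
tail: scene ray at y=-.2157 [array([ 0.4568, -0.2157,  0.1277])]
lens via scene at y [array([ 0.6053, -0.215 ,  0.1254])]
```

Level to within half a degree. Going by the camera, the transfer is (−0.024, +0.276) and about 18 mm down.

carry_out:
  targets:
    - [[0,0.01,0,0,0,0,0],[0.002,0.03,0,0,0,0,0],[0.005,0.06,0,0,0,0,0],[0.008,0.09,0,0,0,0,0],[0.011,0.12,0,0,0,0,0],[0.014,0.15,0,0,0,0,0],[0.016,0.18,0,0,0,0,0],[0.018,0.205,0,0,0,0,0]]

```text
t: 7.35
tcp_pos: [0.5005, -0.0086, 0.2795]
tool_rot: [0.018, -3.141, -0.001]
force: [-0.1, -0.1, -1.7]
width: 0.0147
gripper_force: 58.7
```

carry_out:
  targets:
    - [[0,0.02,0.003,0,0,0,0],[0.001,0.035,0.006,0,0,0,0],[0.0015,0.05,0.01,0,0,0,0],[0.002,0.06,0.014,0,0,0,0],[0.0025,0.067,0.017,0,0,0,0],[0.0025,0.071,0.018,0,0,0,0],[0.0025,0.071,0.018,0,0,0,0],[0.0025,0.071,0.018,0,0,0,0]]

```text
t: 8.35
tcp_pos: [0.4985, 0.0596, 0.2618]
tool_rot: [-0.015, 3.141, -0.0]
force: [0.1, -1.3, -2.1]
width: 0.0153
gripper_force: 58.7
```

```bash
python3 - <<'E'
from h import *
from rig import ctrl
t=ctrl.get_image("top");s=ctrl.get_image("scene");pickle.dump((t,s),open("end.pkl","wb"))
a=cv2.resize(t["frame"][135:210,212:262,::-1],None,fx=8,fy=8,interpolation=cv2.INTER_CUBIC)
b=cv2.resize(s["frame"][165:240,210:260,::-1],None,fx=8,fy=8,interpolation=cv2.INTER_CUBIC)
cv2.imwrite("pics/c8.png",np.hstack([a,b]));print(ctrl.get_state())
E
```

```text
{'t': 8.45, 'joints': array([-7.32239592e-03,  3.25369974e-01, -3.82610739e-01,  8.62403473e-01,
        1.23188971e-06, -1.69410169e-02]), 'dq': array([-0.00215154, -0.00054408, -0.00071176,  0.00085954, -0.00135839,
       -0.00029261]), 'effort': array([ 5.30645647e-02, -4.12435913e+01,  2.41952330e+01, -1.60082389e-02,
        1.99500319e-03, -1.48007425e-04]), 'tcp_pos': array([0.49849808, 0.0596516 , 0.26184764]), 'tool_rot': array([-1.51068547e-02,  3.14114420e+00, -5.91808362e-06]), 'force': array([-0.30066514,  0.5562654 , -2.31117771]), 'wrist_torque': array([-0.00800052, -0.00238601, -0.02805133]), 'gripper_force': 58.68592143058777, 'width': 0.01502048774904503}
```

View pics/c8.png

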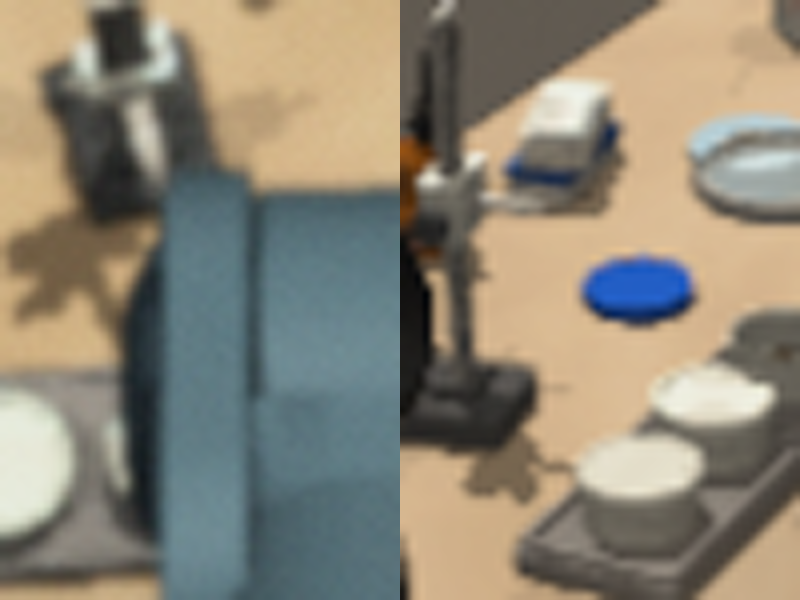

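This is my tenth and last view. The arm covers the lens in the top view. In the scene panel the pointer runs from (485,197) to about (545,203), and the lens's left edge is at (690,172) with its lower edge at about row 218. I'll compare the heights numerically in the same camera.

```bash
python3 - <<'E'
from h import *
np.set_printoptions(precision=2,suppress=True,linewidth=200)
t,s=pickle.load(open("end.pkl","rb"))
a=np.linspace(0,2*np.pi,181)
def sil(c):
    q=np.array([proj(s,np.array(c)+[.036*np.cos(u),.036*np.sin(u),h]) for u in a for h in(-.005,.005)]);return q.min(0),q.max(0)
for z in(.103,.107,.111):
    for y in (.0605,.063):print(z,y,*sil((.5810,y,z)))
g=cv2.cvtColor(s["frame"],cv2.COLOR_RGB2GRAY).astype(int)
print("cols",g[176:198,252:262:3].T)
print("row 184",g[184:189:2,240:276])
print("ptr cols"); print(g[184:197,220:232])
for z in(.103,.107,.111):
    print(z,"tip proj",proj(s,np.array([.651,.129,z])))
E
```

```text
0.103 0.0605 [246.46 181.88] [268.38 194.39]
0.103 0.063 [246.06 182.16] [268.01 194.71]
0.107 0.0605 [246.43 180.8 ] [268.38 193.29]
0.107 0.063 [246.03 181.09] [268.01 193.61]
0.111 0.0605 [246.4  179.73] [268.37 192.19]
0.111 0.063 [246.   180.01] [268.  192.5]
cols [[185 191 193 197 197 168 111 131 170 210 181 166 166 170 120  82 122 178 192 193 193 192]
 [194 195 195 198 199 159 127 151 205 218 180 165 167 167 142 100  79 172 194 192 190 188]
 [194 194 195 196 198 141 135 156 211 193 169 164 164 165 146 101  77 171 192 190 189 188]
 [195 194 193 192 193 167 125 149 172 168 161 162 170 186 130  80 108 176 192 193 193 193]]
row 184 [[187 188 189 188 189 173 147 159 140 124 145 150 170 185 193 205 211 211 211 198 179 172 172 170 155 137 126 166 194 150  64  18  18  16  16  18]
 [187 188 189 190 192 186 152 143 160 162 166 176 181 182 183 180 175 174 169 163 161 161 199 221 219 214 195 168 163 175 142  64  18  17  19  17]
 [192 192 192 192 192 184 148 119 148 170 170 166 166 167 167 167 165 164 164 162 162 170 197 217 216 195 167 150 153 182 165  91  19  18  18  19]]
ptr cols
[[210 187 187 170 133 111 112 114 110 111 112 105]
 [161 178 172 134  93  88  92  92  98 107 107 103]
 [131 174 155  95  54  54  58  59  66  71  71  66]
 [120 165 168 118  70  58  54  50  41  42  41  50]
 [115 162 164 124  95  94 100  99  90  85  73  73]
 [161 191 182 156 135 134 124 109 104 104  97  84]
 [119 139 146 150 157 152 144 132 109  98  92  85]
 [100 132 148 143 131 120 127 118  95  92  97 102]
 [143 175 178 176 172 170 172 171 169 170 172 173]
 [169 187 187 188 189 189 189 189 190 191 191 192]
 [183 186 187 188 189 189 190 191 192 192 191 192]
 [185 185 186 186 187 188 189 190 190 191 191 190]
 [163 185 185 185 186 186 187 189 189 190 191 191]]
0.103 tip proj [228.17 191.72]
0.107 tip proj [228.11 190.62]
0.111 tip proj [228.06 189.52]
```

In the same camera the lens appears at about 0.109 and the pointer at about 0.108. Laterally it's within 1 mm or so of the tin. I'll make a small final correction and let it settle.

carry_out:
  targets:
    - [[0.0005,0.001,0.0005,0,0,0,0],[0.0005,0.001,0.0005,0,0,0,0],[0.0005,0.001,0.0005,0,0,0,0],[0.0005,0.001,0.0005,0,0,0,0],[0.0005,0.001,0.0005,0,0,0,0],[0.0005,0.001,0.0005,0,0,0,0],[0.0005,0.001,0.0005,0,0,0,0],[0.0005,0.001,0.0005,0,0,0,0]]

```text
t: 9.45
tcp_pos: [0.4979, 0.061, 0.2612]
tool_rot: [-0.016, 3.141, 0.0]
force: [0.6, 0.0, -2.3]
width: 0.0147
gripper_force: 58.7
```

```bash
python3 - <<'E'
from rig import ctrl
s=ctrl.get_state();print(s["t"],s["tcp_pos"],s["tool_rot"],s["gripper_force"],abs(s["dq"]).max())
print(ctrl.sign_off())
E
```

```text
9.45 [0.49785592 0.06095613 0.26121867] [-1.60899728e-02  3.14143447e+00  1.46924269e-04] 58.685558438301086 0.0018602099453329402
the job is handed in; nothing more can be done
None
```

I handed the job in at 9.45 s with the loupe gripped by its handle and held level and steady over the open tin (tin_1); by my measurements the lens is centred within about 2 mm and within about 2 mm of the pointer's height (about 107 mm), though the arm hid it from the top camera at the end.

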